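Key a measuring-cell cartridge into its holder and latch it

TASK

Load the measuring cell: pick up the D-shaped aluminium cartridge by its black bar grip, turn it so that its flat (orange stripe) matches the flat of the pocket in the cell holder (orange stripe), and lower it in until it is fully home. Then swing the holder's steel latch shut over the cartridge, as far as it goes, and let go. Do not push about or knock over the bottle, sieve, dish or timer that stand round the work.

Things in the scene. Friction and masses are not known exactly. Their poses are not given: they have to be found in the camera images.
- cartridge_center (a point): Centre of the loose cartridge, half-way up (37 mm over its underside); 0.2 to 0.4 kg, 74 mm tall. Aluminium disc 80 mm across, 34 mm tall, 3 mm chamfer at the foot, with a flat to its own -x, 28 mm from the axis, marked by an orange stripe on top. On it, centred, a black bar grip: 60 mm along y, 16 mm thick along x, 40 mm tall (3 mm below to 37 mm above this point). z up.
- holder_pocket (a point): Centre of the D pocket's floor, 12 mm over the bench, in the fixed cell holder: base 130 (x) by 160 mm, round grey housing 112 mm across, its top 36 mm over the bench. Pocket 24 mm deep, 83 mm across, flat wall on the -x side 29.5 mm from the axis, orange stripe on top; clearance 1.5 mm a side. Cartridge home: axes match these, its centre 37 mm above this point.
- latch (a joint): Latch angle about its upright pivot: 0 is shut against its stop (arm along the holder's -y, over the cartridge's rim and a small keeper post), 1.57 open (arm along the holder's +x, clear of the pocket); range 0 to 1.7, growing counter-clockwise from above. Moves easily (0.5 N at the knob), stays where left; the arm clears a seated cartridge by 4 mm.
- latch_knob (a point): Middle of the latch's upright black knob with a red band: a rod 16 mm across, 40 mm tall, this point 20 mm below its top and 78 mm over the bench, 115 mm from the pivot near the end of the steel latch arm (14 mm wide, lying 50 to 58 mm over the bench). Turns with the latch: its -y points from the pivot outward along the arm.
- latch_pivot (a point): Pivot axis of the latch, fixed on the holder, at the underside of the arm, 50 mm over the bench; 32 mm to +x and 62 mm to +y of the pocket's centre in the holder's axes, which are also this point's axes.
- dispersant_bottle: Bystander, loose: white plastic bottle with a red cap, 58 mm across, 130 mm tall; origin at the centre of its underside, z up.
- test_sieve: Bystander, loose: small round steel test sieve, 77 mm across, 40 mm tall; origin at the centre of its underside, z up.
- petri_dish: Bystander, loose: round glass dish with a lid, 65 mm across, 15 mm tall; origin at the centre of its underside, z up.
- timer: Bystander, loose: white bench timer, 44 x 68 x 55 mm; origin at the centre of its underside, z up.
There are look-alikes about, which are no part of the job. What is shaped like the part that bears cartridge_center but purple or turquoise is not meant.

How it is judged:
On the way, in this order (a step that is already met when the one before it is completed fails the run):
1. the cartridge is fully home in the pocket, flat to flat, while the latch is still open (z of cartridge_center in the frame of holder_pocket below 0.0395 m and horizontal distance between cartridge_center and holder_pocket below 0.004 m and angle between the x axis of cartridge_center and the x axis of holder_pocket, either way round below 0.09 rad and angle between cartridge_center's own z axis and vertical below 0.06 rad and value of joint latch above 0.5 rad), for 0.2 s.
2. the latch is shut over the seated cartridge (z of cartridge_center in the frame of holder_pocket below 0.0395 m and horizontal distance between cartridge_center and holder_pocket below 0.004 m and angle between the x axis of cartridge_center and the x axis of holder_pocket, either way round below 0.09 rad and angle between cartridge_center's own z axis and vertical below 0.06 rad and value of joint latch below 0.1 rad), for 0.2 s.
At the end, for the whole second after the job is handed in: The cartridge rests on the pocket floor (within 2.5 mm), on the pocket's axis (within 4 mm), upright and flat to flat (within 0.09 rad), at rest, and the latch is shut over it (joint under 0.1 rad) (all of step 2 and linear speed of cartridge below 0.02 m/s); the robot touches nothing.
It fails at once if the dispersant bottle is pushed more than 30 mm or knocked over (distance of dispersant_bottle from where it was at the start of the episode above 0.03 m or angle between dispersant_bottle's own z axis and vertical above 0.5 rad).
It fails at once if the test sieve is pushed more than 30 mm or knocked over (distance of test_sieve from where it was at the start of the episode above 0.03 m or angle between test_sieve's own z axis and vertical above 0.5 rad).
It fails at once if the petri dish is pushed more than 30 mm or knocked over (distance of petri_dish from where it was at the start of the episode above 0.03 m or angle between petri_dish's own z axis and vertical above 0.5 rad).
It fails at once if the timer is pushed more than 30 mm or knocked over (distance of timer from where it was at the start of the episode above 0.03 m or angle between timer's own z axis and vertical above 0.5 rad).
It also fails if it takes over 51 s, if anything falls off the work surface, if the arm or the gripper's body presses on something with over 40 N, if the wrist force passes 120 N, or if a joint passes its speed limit or range.

ROBOT

A 7-joint arm with a two-finger parallel gripper is mounted at the origin on a cart in front of the work surface, level with it; the furniture and walls round the work are solid. World frame = base frame: x ahead of the robot, y to its left, z up, the work surface at z = 0. Lengths are in m, angles in rad, forces in N, time in s.
With the tool pointing down it reaches from about 0.4 to 0.875 m from the base axis. Payload 6.5 kg.
Tool frame: the origin (TCP) lies midway between the tips of the shut fingers; the grasp point (between the pads) lies 19 mm behind it; z points along the fingers, y is the line along which they close (so a half turn about z gives the same grasp; the last joint's range is limited). The gripper opens to 88 mm and grips with 3 to 60 N. Pads are 18 mm wide; open, the fingers measure 123 mm over their backs; the gripper's body (75 mm by 187 mm) begins 45 mm behind the grasp point.
Start: joints at [1.197, 0.536, -0.004, 1.538, 0.003, 1.067, -0.071], TCP at [0.197, -0.619, 0.216] pointing down, gripper open.
Joint ranges: [-2.7, 2.7], [-0.37, 2.16], [-1.27, 1.26], [0.24, 2.4], [-1.31, 4.45], [0.19, 1.91], [-2.76, 2.76]. Speed limits (rad/s): [2.39, 2.39, 3.14, 3.14, 3.14, 3.14, 3.14].

INTERFACE

Orientations are given as a unit quaternion [x, y, z, w].
In Python, from workcell import manip gives the robot as it stands. The module is installed in compiled form; this text tells all that it offers. Calls block until the motion is done:
- manip.move_ptp(position, orientation): joint-space move of the TCP to a pose.
- manip.servo_line(position, v=0.15, frame=None, contact_N=None): straight line of the TCP; frame=None keeps the orientation; v is the mean speed in m/s. With contact_N (N) it stops when the force on the tool has changed by that much, and returns True; else False.
- manip.goto_joints(angles): joint-space move.
- manip.move_gripper(opening, grip_force=None): finger opening in m; grip_force is the grip in N (None keeps the last); returns when the fingers have stopped.
- manip.wait(seconds).
- manip.ik(position, orientation): joint angles nearest the present ones, or None.
- manip.state(): the state.
- manip.capture(name): name is "scene" or "top" or "wrist"; returns a dict with "image" (480x640x3 uint8, red, green, blue), "fovy" (degrees; the focal length in pixels is half the picture's height over the tangent of half this angle, whatever the lens; pixels are square), "cx", "cy" (the principal point, pixels), "dist_coeffs" ([k1, k2, p1, p2, k3] as OpenCV has them; the pictures are not rectified), "camera_from_world" (4x4, takes a point from world to camera coordinates). Camera axes: x right, y down, z forward; pixel columns grow to the right and rows downward; lengths in m; the calibration is good to about 2 mm. A picture is of the moment at which its call begins. There is no depth.
A pose or a line that the arm cannot do raises manip.Unreachable and nothing moves.
- manip.sign_off(): hands the job in; it is judged then, once.
The state is a dict: "time_s": time; "joint_positions": joint angles; "dq": joint speeds; "tau": joint torques, N m; "eef_pos": TCP position; "ee_rot": TCP orientation; "ft_force": force on the tool from outside, world axes, zero at the start; "torque": the same for the moment, N m; "width": finger opening in m; "grasp_force": force on a finger pad.
Only numpy, scipy, OpenCV 4.12 (cv2) and the standard library are available. Lean on these libraries where they do the work, as an engineer would, in place of code of your own. Each camera call takes 0.05 s, during which the arm holds its last target. There are 200 camera calls.

## Working session

There is one attempt and no reset: what is moved stays moved. The work goes in short steps, each a Python script; the robot and the scene stay as the last script left them, time stands still between calls to the robot, and variables do not carry over. Pictures are saved under pics/ and viewed, at most 10 in all, crops included, and the job is handed in when it is done.

```bash
mkdir -p pics; ls; python3 - <<'E'
from workcell import manip
import cv2,numpy as np,pickle
d={}
for n in("scene","top"):
    c=manip.capture(n);d[n]=c;cv2.imwrite(f"pics/{n}0.png",c["image"][:,:,::-1]);print(n,c["fovy"],c["cx"],c["cy"],c["dist_coeffs"],np.round(np.linalg.inv(c["camera_from_world"])[:3],3).tolist())
pickle.dump(d,open("d0.pkl","wb"));s=manip.state();print(s["time_s"],s["eef_pos"],s["ee_rot"],s["width"])
E
```

```text
pics
scene 50.10191372880054 318.68934398640056 242.7873836318534 [-0.08728419  0.          0.          0.          0.        ] [[-0.707, -0.521, 0.479, -0.123], [-0.707, 0.532, -0.465, 0.395], [-0.013, -0.667, -0.745, 1.042]]
top 43.6647527007475 322.6591469896046 238.90502316821636 [-0.02895954  0.          0.          0.          0.        ] [[0.014, -0.999, 0.037, 0.432], [-1.0, -0.015, -0.006, -0.194], [0.006, -0.037, -0.999, 1.392]]
0.1 [ 0.19673998 -0.61889976  0.2156318 ] [ 9.88176143e-01  1.53320939e-01 -1.71531564e-04 -7.55791259e-04] 0.087814757942362
```

View pics/top0.png

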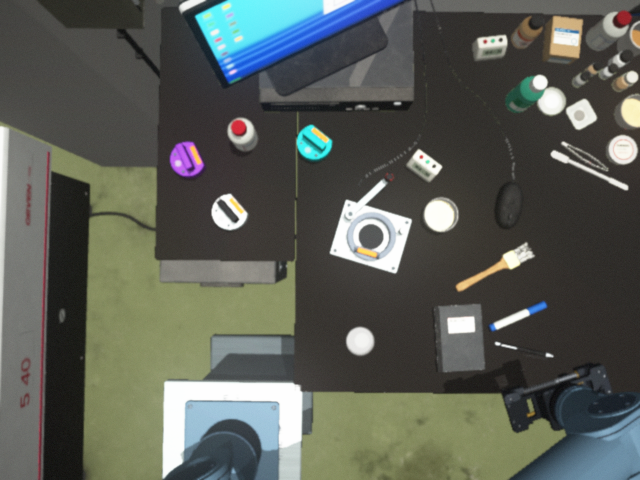

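View pics/scene0.png

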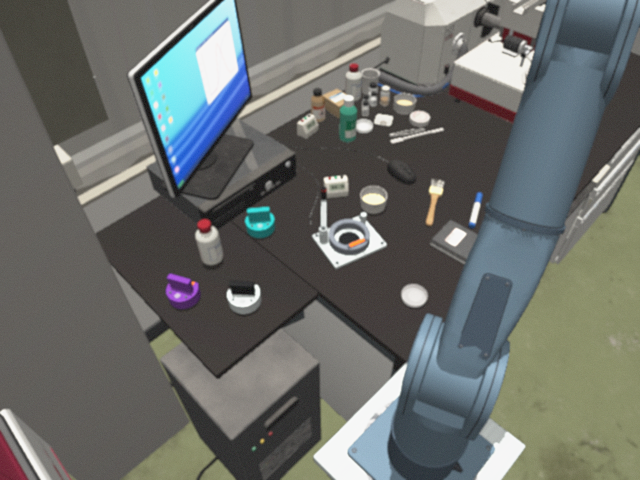

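The top view shows the cartridge at about (229,211), with its stripe at the upper right. The holder is at (372,237) with its stripe below, the pivot at (348,212) and the knob at (390,178). In the scene view they are at (244,297) and (349,240). I'll take rough positions from these, then look from close by.

```bash
cat > h.py <<'E'
import numpy as np,cv2
from scipy.spatial.transform import Rotation as R
def ray(c,px,z):
    f=240/np.tan(np.radians(c["fovy"])/2);K=np.array([[f,0,c["cx"]],[0,f,c["cy"]],[0,0,1]])
    p=cv2.undistortPoints(np.array(px,float).reshape(-1,1,2),K,np.array(c["dist_coeffs"]))[:,0]
    T=np.linalg.inv(c["camera_from_world"]);d=np.c_[p,np.ones(len(p))]@T[:3,:3].T;o=T[:3,3]
    return o+d*((z-o[2])/d[:,2])[:,None]
def blobs(mask,amin):
    n,l,s,ce=cv2.connectedComponentsWithStats(mask.astype(np.uint8))
    return [(s[i,4],ce[i].round(1),np.argwhere(l==i)[:,::-1]) for i in range(1,n) if s[i,4]>=amin]
def hsv(c): return cv2.cvtColor(c["image"],cv2.COLOR_RGB2HSV)
def orange(c):
    h=hsv(c);return (h[...,0]>8)&(h[...,0]<24)&(h[...,1]>140)&(h[...,2]>130)
def down(yaw): # tool x axis at angle yaw, z down
    return (R.from_euler('z',yaw)*R.from_euler('x',np.pi)).as_quat()
E
python3 - <<'E'
import pickle;from h import *
d=pickle.load(open("d0.pkl","rb"));c=d["top"]
for a,ce,_ in blobs(orange(c),15):print("orange",a,ce,ray(c,ce,.035)[0].round(4))
for n,p,z in(("cart",(229,212),.034),("pocket",(372,236),.036),("pivot",(348,212),.06),("knob",(390,178),.098)):print(n,ray(c,p,z)[0].round(4))
s=R.from_quat([9.88176143e-01,1.53320939e-01,-1.7e-04,-7.6e-04]).as_matrix();print(s.round(3))
from workcell import manip
w=manip.capture("wrist");T=np.linalg.inv(w["camera_from_world"]);print(w["fovy"],(s.T@T[:3,:3]).round(3),(s.T@(T[:3,3]-manip.state()["eef_pos"])).round(4))
E
```

```text
orange 73 [636.4  36.4] [ 0.9652 -0.9263  0.035 ]
orange 45 [319.3 134.6] [ 0.7205 -0.1907  0.035 ]
orange 47 [195.2 154.4] [0.6709 0.0915 0.035 ]
orange 28 [367.3 253.3] [ 0.4511 -0.3034  0.035 ]
cart [0.5404 0.0118 0.034 ]
pocket [ 0.4905 -0.3136  0.036 ]
pivot [ 0.5422 -0.2573  0.06  ]
knob [ 0.6145 -0.3459  0.098 ]
[[ 0.953  0.303 -0.001]
 [ 0.303 -0.953  0.001]
 [-0.    -0.002 -1.   ]]
71.92198745732765 [[ 0.001 -0.946 -0.323]
 [ 1.     0.001  0.   ]
 [ 0.    -0.323  0.946]] [ 0.0849  0.0006 -0.1688]
```

```bash
python3 - <<'E'
from h import *;from workcell import manip
yc,yh=2.56,-.253
for k in(1,-1):
  for n,y,p in(("pick",yc,(.54,.012)),("place",yh,(.4905,-.3136))):
    for z in(.06,.25):
      q=manip.ik([*p,z],down(y+k*np.pi/2));print(k,n,z,None if q is None else np.round(q,2))
E
```

```text
1 pick 0.06 [ 0.66  0.89 -1.08  1.89  0.95  0.99  1.69]
1 pick 0.25 [ 0.68  0.53 -1.07  1.75  0.5   1.17  2.03]
1 place 0.06 [ 0.69  0.65 -0.27  1.81  0.25  0.72  0.03]
1 place 0.25 [ 0.74  0.41 -0.33  1.67  0.15  1.08  0.11]
-1 pick 0.06 [ 0.2   0.61 -0.39  1.92  0.36  0.68 -0.99]
-1 pick 0.25 [ 0.35  0.37 -0.57  1.77  0.23  1.07 -0.89]
-1 place 0.06 [ 0.23  0.66  0.36  1.84 -0.34  0.7  -2.61]
-1 place 0.25 [-0.25  0.61  1.1   1.73 -0.58  1.17 -2.38]
```

```bash
python3 - <<'E'
from h import *;from workcell import manip;import pickle
manip.move_ptp([.54,.012,.22],down(2.56+np.pi/2))
c=manip.capture("wrist");pickle.dump(c,open("w1.pkl","wb"))
cv2.imwrite("pics/w1.png",c["image"][:,:,::-1])
for a,ce,p in blobs(orange(c),80):print(a,ce,ray(c,ce,.034)[0].round(4))
s=manip.state();print(s["time_s"],s["joint_positions"],s["eef_pos"])
E
```

```text
2.7417 [ 0.67929472  0.57190697 -1.06959231  1.78429815  0.55456253  1.12416094
  1.98253978] [0.54009738 0.01111388 0.2198319 ]
```

View pics/w1.png

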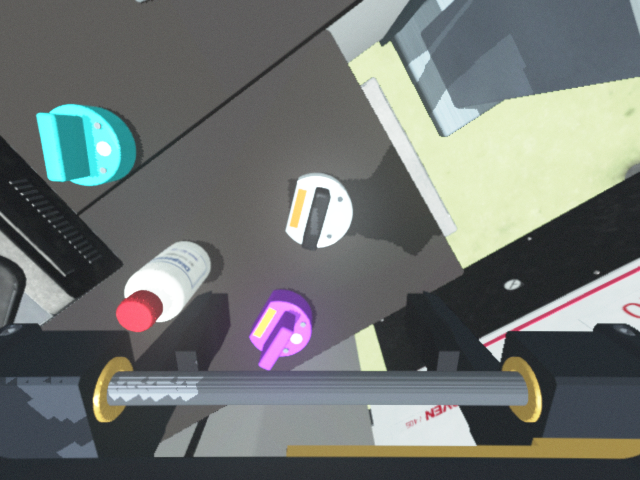

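The wrist view shows the cartridge at about (320,210), its stripe to the left at (297,208) and the grip leaning away. I'll measure the disc outline, stripe and bar in world coordinates.

```bash
cat >> h.py <<'E'
def orange2(c):
    h=hsv(c);return (h[...,0]>8)&(h[...,0]<28)&(h[...,1]>90)&(h[...,2]>150)
def axis(P): # centre and long-axis angle (mod pi) of planar points
    (cx,cy),(w,h),a=cv2.minAreaRect((P[:,:2]*1e3).astype(np.float32))
    a=np.radians(a)+(0 if w>h else np.pi/2);return np.array([cx,cy])/1e3,a,max(w,h),min(w,h)
def circle(P):
    A=np.c_[2*P[:,:2],np.ones(len(P))];s=np.linalg.lstsq(A,(P[:,:2]**2).sum(1),rcond=None)[0]
    return s[:2],np.sqrt(s[2]+s[:2]@s[:2])
def robcircle(P,lo,hi,tol=.0015):
    rng=np.random.default_rng(0);best=None
    for _ in range(500):
        c,r=circle(P[rng.choice(len(P),3,False)])
        if lo<r<hi:
            i=abs(np.linalg.norm(P[:,:2]-c,axis=1)-r)<tol
            if best is None or i.sum()>best.sum():best=i
    return *circle(P[best]),best.sum(),len(P)
E
python3 - <<'E'
from h import *;import pickle
c=pickle.load(open("w1.pkl","rb"));h=hsv(c)
roi=np.zeros((480,640),bool);roi[160:262,270:370]=1
print(h[208,297])
for a,ce,p in blobs(orange2(c)&roi,60):
    m,an,l,w=axis(ray(c,p,.034));print("stripe",a,ce,m,an,l,w)
wm=((h[...,2]>140)&roi).astype(np.uint8)
k=max(cv2.findContours(wm,cv2.RETR_EXTERNAL,cv2.CHAIN_APPROX_NONE)[0],key=cv2.contourArea)[:,0]
print(len(k),k.min(0),k.max(0));print(robcircle(ray(c,k,.034),.034,.046))
bm=(h[...,2]<60)&roi&(cv2.fillPoly(np.zeros((480,640),np.uint8),[cv2.convexHull(k)],1)>0)
for a,ce,p in blobs(bm,60):print("bar",a,ce,axis(ray(c,p,.074)))
cv2.imwrite("pics/w1c.png",cv2.resize(c["image"][150:270,260:380,::-1],None,fx=4,fy=4,interpolation=cv2.INTER_NEAREST))
E
```

```text
[ 22 134 255]
stripe 285 [297.5 207.8] [ 0.55597186 -0.00512598] 0.7327330875766953 42.26832580566406 8.047414779663086
317 [285 172] [352 247]
(array([0.5420246 , 0.00837246]), np.float64(0.041175121069078204), np.int64(134), 317)
```

View pics/w1c.png

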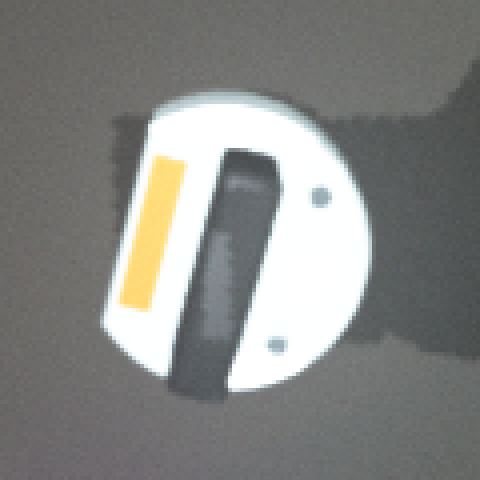

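```bash
cat >> h.py <<'E'
def disc(c,guess,z=.034,rad=.055,thr=225):
    h=hsv(c);o=max(blobs(orange2(c)&near(c,guess,z,rad),60),key=lambda b:b[0]);s=axis(ray(c,o[2],z))
    m=((h[...,2]>thr)&near(c,guess,z,rad)).astype(np.uint8)
    k=max(cv2.findContours(m,cv2.RETR_EXTERNAL,cv2.CHAIN_APPROX_NONE)[0],key=cv2.contourArea)[:,0]
    return s,robcircle(ray(c,k,z),.036,.046)
def near(c,g,z,rad):
    u,v=np.meshgrid(np.arange(640),np.arange(480));px=np.c_[u.ravel(),v.ravel()]
    P=ray(c,px,z);return (np.linalg.norm(P[:,:2]-g,axis=1)<rad).reshape(480,640)
E
python3 - <<'E'
from h import *;from workcell import manip;import pickle
print(disc(pickle.load(open("w1.pkl","rb")),[.542,.0084]))
manip.move_ptp([.542,.0084,.15],down(2.31+np.pi/2))
c=manip.capture("wrist");pickle.dump(c,open("w2.pkl","wb"))
cv2.imwrite("pics/w2.png",c["image"][:,:,::-1])
print(disc(c,[.542,.0084]));print(manip.state()["time_s"],manip.state()["eef_pos"])
E
```

```text
((array([ 0.55597186, -0.00512598]), np.float64(0.7327330875766953), 42.26832580566406, 8.047414779663086), (array([0.54210784, 0.00961671]), np.float64(0.03955670990270401), np.int64(140), 311))
((array([ 0.55607318, -0.00510147]), np.float64(0.7263975605014513), 42.30540084838867, 7.3477935791015625), (array([0.54198155, 0.00972134]), np.float64(0.03974099151986295), np.int64(173), 382))
3.175 [0.54274174 0.00879459 0.1512698 ]
```

View pics/w2.png

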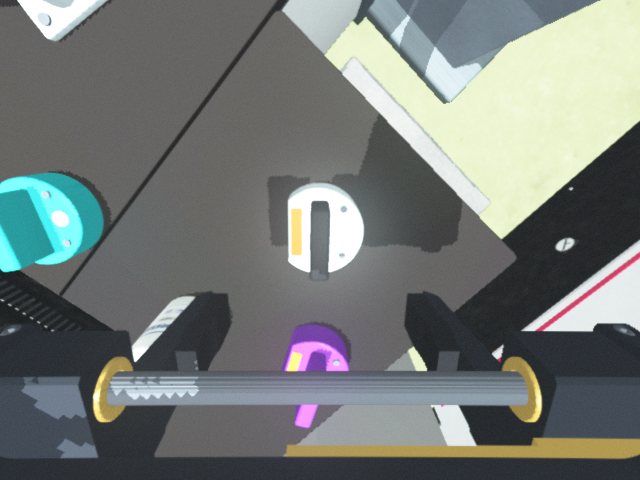

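Centre is (0.542, 0.0097) and yaw is about 2.31. The bottle and purple look-alike are clear of the fingers. I'll grasp now, then look at the holder from the side.

```bash
python3 - <<'E'
from h import *;from workcell import manip;import pickle
q=down(2.31+np.pi/2);p=[.542,.0097]
manip.servo_line([*p,.12],.15,frame=q)
print(manip.servo_line([*p,.042],.1,frame=q,contact_N=8))
manip.move_gripper(0.0,40)
s=manip.state();print(s["width"],s["grasp_force"],s["eef_pos"])
manip.servo_line([*p,.23],.15)
s=manip.state();print(s["width"],s["ft_force"],s["time_s"],s["joint_positions"].round(2))
yh=-.253;d=np.array([.4905,-.3136])-.10*np.array([-np.sin(yh),np.cos(yh)])
manip.move_ptp([*d,.23],down(yh+np.pi/2))
c=manip.capture("wrist");pickle.dump(c,open("w3.pkl","wb"))
cv2.imwrite("pics/w3.png",c["image"][:,:,::-1])
s=manip.state();print(s["time_s"],s["width"],s["joint_positions"].round(2))
E
```

```text
False
0.015565522862004137 39.96478199958801 [0.54183212 0.0098054  0.04192613]
0.015440648584202112 [-0.49067211  0.06591882 -2.80483879] 6.95 [ 0.65  0.54 -1.02  1.77  0.5   1.12  1.78]
8.575 0.015294431928713272 [ 0.93  0.51 -0.4   1.59  0.21  1.09  0.23]
```

View pics/w3.png

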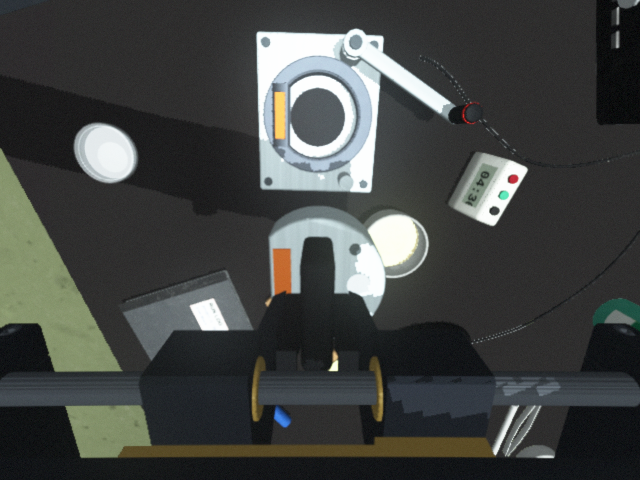

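The view shows the holder plate with corners (265,40) to (375,185). The housing is centred at about (318,114), stripe at (280,115), pivot at (355,44) and knob at (468,113). The cartridge is held straight, with its stripe on the same (left) side. I'll print a few intensity profiles to choose thresholds.

```bash
python3 - <<'E'
from h import *;import pickle
c=pickle.load(open("w3.pkl","rb"));h=hsv(c)
print("row115",[(x,*h[115,x].tolist()) for x in range(254,384,3)])
print("col318",[(y,*h[y,318].tolist()) for y in range(28,200,4)])
x=c["image"][20:205,240:500,::-1];cv2.imwrite("pics/w3c.png",cv2.resize(x,None,fx=3,fy=3))
o=max(blobs(orange2(c)&near(c,[.4905,-.3136],.036,.06),60),key=lambda b:b[0]);print(o[:2],axis(ray(c,o[2],.036)))
E
```

```text
row115 [(254, 8, 16, 65), (257, 105, 20, 76), (260, 90, 2, 253), (263, 100, 30, 197), (266, 103, 42, 219), (269, 103, 40, 218), (272, 105, 45, 170), (275, 17, 149, 241), (278, 22, 147, 253), (281, 22, 144, 253), (284, 18, 122, 243), (287, 105, 42, 186), (290, 105, 29, 122), (293, 100, 17, 91), (296, 97, 26, 89), (299, 107, 25, 91), (302, 102, 27, 93), (305, 94, 20, 91), (308, 95, 30, 95), (311, 96, 28, 91), (314, 105, 31, 99), (317, 101, 29, 98), (320, 99, 26, 99), (323, 103, 19, 92), (326, 104, 35, 96), (329, 100, 25, 93), (332, 97, 24, 96), (335, 100, 31, 98), (338, 103, 32, 97), (341, 93, 24, 96), (344, 96, 26, 139), (347, 90, 1, 254), (350, 0, 0, 254), (353, 97, 9, 247), (356, 93, 37, 132), (359, 104, 47, 157), (362, 104, 39, 223), (365, 103, 41, 222), (368, 104, 40, 223), (371, 104, 40, 206), (374, 0, 0, 254), (377, 96, 28, 172), (380, 94, 24, 73), (383, 103, 31, 73)]
col318 [(28, 90, 16, 65), (32, 86, 27, 76), (36, 90, 1, 254), (40, 0, 0, 254), (44, 120, 1, 255), (48, 0, 0, 254), (52, 0, 0, 254), (56, 105, 42, 199), (60, 103, 37, 229), (64, 104, 39, 227), (68, 104, 41, 223), (72, 101, 44, 99), (76, 90, 1, 254), (80, 0, 0, 254), (84, 0, 0, 254), (88, 101, 23, 120), (92, 96, 27, 95), (96, 110, 23, 98), (100, 98, 29, 96), (104, 102, 26, 97), (108, 106, 35, 96), (112, 108, 31, 99), (116, 105, 21, 97), (120, 103, 24, 96), (124, 93, 27, 95), (128, 103, 24, 94), (132, 101, 30, 95), (136, 104, 30, 93), (140, 103, 26, 89), (144, 104, 31, 91), (148, 90, 1, 254), (152, 90, 1, 254), (156, 94, 7, 245), (160, 105, 44, 178), (164, 103, 39, 221), (168, 104, 41, 217), (172, 96, 32, 160), (176, 98, 12, 237), (180, 97, 27, 214), (184, 93, 26, 214), (188, 94, 27, 211), (192, 90, 25, 62), (196, 120, 13, 58)]
(np.int32(488), array([279.3, 114.5])) (array([ 0.45394922, -0.30339175]), np.float64(1.2886537172189043), 43.982147216796875, 10.155583381652832)
```

View pics/w3c.png

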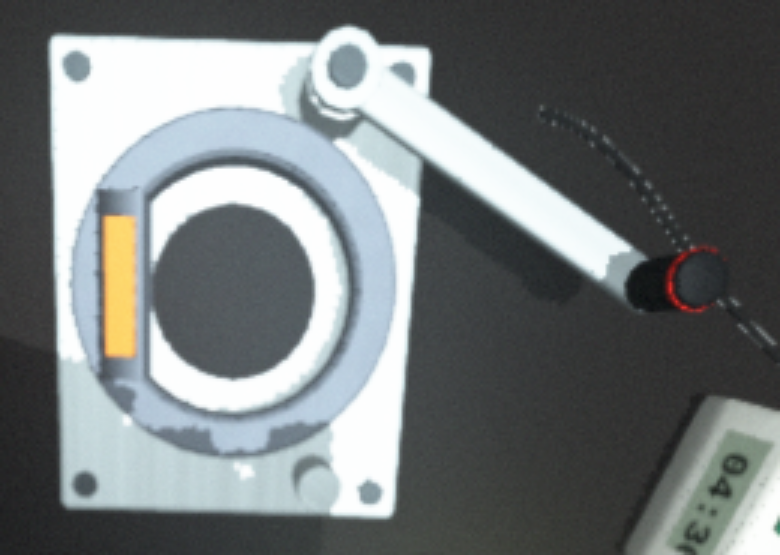

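```bash
python3 - <<'E'
from h import *;import pickle;from workcell import manip
c=pickle.load(open("w3.pkl","rb"));h=hsv(c);g=[.4905,-.3136]
m=((h[...,1]>=33)&(h[...,1]<=60)&(h[...,2]>140)&(h[...,0]>95)&near(c,g,.036,.075)).astype(np.uint8)
m=cv2.morphologyEx(m,cv2.MORPH_OPEN,np.ones((3,3)))
k=max(cv2.findContours(m,cv2.RETR_EXTERNAL,cv2.CHAIN_APPROX_NONE)[0],key=cv2.contourArea)[:,0]
print("housing",robcircle(ray(c,k,.036),.053,.059,.001))
# floor disc hole (dark) : centre on axis? z .012
b=max(blobs((h[...,2]<110)&near(c,g,.012,.028),200),key=lambda b:b[0])
e=cv2.findContours((cv2.erode(((h[...,2]<112)&near(c,g,.012,.04)).astype(np.uint8),np.ones((1,1)))),cv2.RETR_EXTERNAL,cv2.CHAIN_APPROX_NONE)[0]
k=max(e,key=cv2.contourArea)[:,0];print("hole",robcircle(ray(c,k,.012),.02,.034,.001))
# base left & right edges by row scanning
for nm,rng,rev in(("left",range(255,272),0),("right",range(388,366,-1),1)):
    pts=[]
    for y in range(75,165,2):
        for x in rng:
            if h[y,x,2]>140:pts.append((x,y));break
    P=ray(c,pts,.012);l=cv2.fitLine((P[:,:2]*1e3).astype(np.float32),cv2.DIST_HUBER,0,.01,.01).ravel();print(nm,np.arctan2(l[1],l[0])%np.pi,l[2:])
# knob top, pivot top
r=(((h[...,0]<8)|(h[...,0]>172))&(h[...,1]>150)&(h[...,2]>100));r[:,:440]=0;r[:,490:]=0;r[140:]=0
k=np.argwhere(r)[:,::-1];print("band px",len(k),k.min(0),k.max(0));print("knob top",ray(c,[472,113],.098))
# in-hand stripe
b=max(blobs((h[...,0]<22)&(h[...,1]>150)&(h[...,2]>90)&(np.arange(640)<295)[None]&(np.arange(480)>235)[:,None],100),key=lambda b:b[0]);print("hand",b[:2],axis(ray(c,b[2],.222)))
s=manip.state();print(s["eef_pos"],R.from_quat(s["ee_rot"]).as_matrix()[:,:2].round(4).tolist())
E
```

```text
housing (array([ 0.49217781, -0.31358826]), np.float64(0.05431820571523591), np.int64(205), 488)
hole (array([ 0.49145723, -0.31396487]), np.float64(0.02830258157092274), np.int64(153), 153)
left 1.3003925 [ 430.61127 -294.25168]
right 1.2934016 [ 555.1892  -326.18976]
band px 44 [462 103] [478 123]
knob top [[ 0.61796682 -0.34604522  0.098     ]]
hand (np.int32(711), array([281.8, 270.7])) (array([ 0.44895529, -0.39763129]), np.float64(1.328382354886543), 28.407724380493164, 9.300957679748535)
[ 0.46642189 -0.40879207  0.22976137] [[0.2471, 0.969], [0.969, -0.2471], [0.0012, -0.0001]]
```

Pocket centre is (0.4918, −0.3138) and yaw −0.277; the plate edges agree. The in-hand offset is about 0, so I'll insert with contact sensing.

```bash
python3 - <<'E'
from h import *;from workcell import manip
q=down(-.277+np.pi/2);p=[.4918,-.3138]
manip.servo_line([*p,.23],.15,frame=q)
manip.servo_line([*p,.085],.15)
s=manip.state();print(s["eef_pos"],s["ft_force"])
hit=manip.servo_line([*p,.0535],.03,contact_N=12)
s=manip.state();print(hit,s["eef_pos"],s["ft_force"],s["torque"].round(2),s["time_s"],s["width"])
E
```

```text
[ 0.49252308 -0.3142293   0.0859031 ] [ 0.3832364  -0.73202183 -2.32627417]
False [ 0.4919601  -0.31376775  0.05379203] [-0.91978505  0.8119401   0.56721975] [0.22 0.17 0.03] 11.7083 0.015267874108099799
```

```bash
python3 - <<'E'
from h import *;from workcell import manip;import pickle
p=np.array([.4918,-.3138]);yh=-.277
manip.move_gripper(.045);manip.wait(.2);print(manip.state()["eef_pos"],manip.state()["ft_force"])
manip.servo_line([*p,.15],.15)
d=p-.08*np.array([-np.sin(yh),np.cos(yh)]);manip.servo_line([*d,.2],.2)
c=manip.capture("wrist");pickle.dump(c,open("w4.pkl","wb"))
cv2.imwrite("pics/w4.png",c["image"][:,:,::-1])
try:print(disc(c,p,z=.046,rad=.05))
except Exception as e:print(e)
manip.move_gripper(0.0);print(manip.state()["time_s"])
E
```

```text
[ 0.49182621 -0.31374657  0.05350182] [-0.4981665  -0.01116273 -0.46778062]
((array([ 0.45547574, -0.30350119]), np.float64(1.2940574042287296), 42.193504333496094, 10.248106002807617), (array([ 0.49291257, -0.31443198]), np.float64(0.03862348684032272), np.int64(162), 403))
14.7417
```

View pics/w4.png

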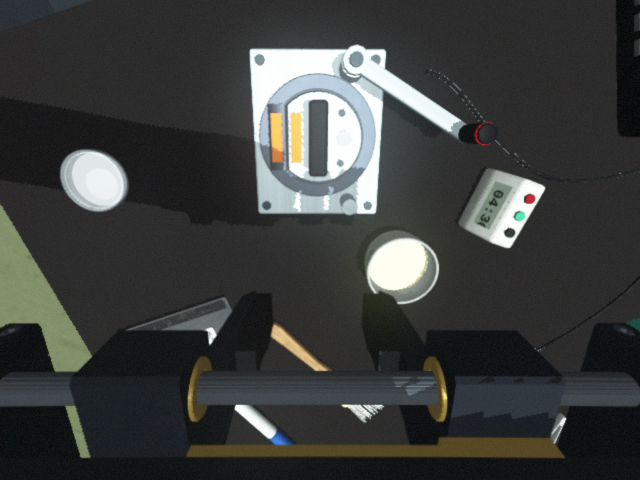

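The cartridge is seated flat to flat, with both stripes parallel at (280,138) and (296,137). The latch is still open, knob at (484,133). Now I'll push the knob round with the shut fingers.

```bash
python3 - <<'E'
from h import *;from workcell import manip;import pickle
yh=-.277;pv=np.array([.5395,-.2629])
def pose(t):
    f=t-np.pi/2+yh;return pv+.115*np.array([np.cos(f),np.sin(f)]),down(f+np.pi/2)
p,q=pose(1.36);manip.move_ptp([*p,.2],q)
print("down",manip.servo_line([*p,.07],.15,contact_N=6))
for t in np.arange(1.26,-.05,-.1):
    p,q=pose(t);hit=manip.servo_line([*p,.07],.08,frame=q,contact_N=8)
    s=manip.state();print(round(t,2),hit,s["ft_force"].round(1),s["eef_pos"].round(4))
    if hit:break
print(s["time_s"])
E
```

```text
down False
1.26 False [0.2 0.6 0.8] [ 0.6355 -0.3276  0.0711]
1.16 False [-0.4  0.9 -0. ] [ 0.6286 -0.3359  0.0703]
1.06 False [ 0.6 -0.4  1.1] [ 0.6208 -0.3443  0.0701]
0.96 False [ 0.6 -0.7 -0.4] [ 0.6122 -0.352   0.07  ]
0.86 False [-0.1  0.2  0.1] [ 0.603  -0.3588  0.07  ]
0.76 False [ 0.3 -0.   0.5] [ 0.5931 -0.3646  0.07  ]
0.66 False [0.5 0.7 0.9] [ 0.5827 -0.3695  0.07  ]
0.56 False [ 0.  -0.4  0.7] [ 0.5719 -0.3732  0.07  ]
0.46 False [0.4 0.3 0.4] [ 0.5607 -0.3759  0.07  ]
0.36 False [-0.1  0.4 -0.6] [ 0.5494 -0.3774  0.07  ]
0.26 False [ 1.7 -0.1  0.4] [ 0.5379 -0.3779  0.07  ]
0.16 False [0.2 0.8 0.2] [ 0.5264 -0.3771  0.07  ]
0.06 True [ 3.9 -0.8  0.4] [ 0.524  -0.3765  0.0716]
20.2417
```

```bash
python3 - <<'E'
from h import *;from workcell import manip;import pickle
yh=-.277;pv=np.array([.5395,-.2629])
def pose(t):
    f=t-np.pi/2+yh;return pv+.115*np.array([np.cos(f),np.sin(f)]),down(f+np.pi/2)
p,q=pose(.4);manip.servo_line([*p,.07],.1,frame=q);manip.servo_line([*p,.2],.2)
P=np.array([.4918,-.3138]);d=P-.1*np.array([-np.sin(yh),np.cos(yh)])
manip.move_ptp([*d,.22],down(yh+np.pi/2));manip.wait(.2)
c=manip.capture("wrist");cv2.imwrite("pics/w5.png",c["image"][:,:,::-1]);pickle.dump(c,open("w5.pkl","wb"))
h=hsv(c);r=(((h[...,0]<8)|(h[...,0]>172))&(h[...,1]>150)&(h[...,2]>100)&near(c,P,.098,.13))
for a,ce,k in blobs(r,10):
    x=ray(c,(k.min(0)+k.max(0))/2,.093)[0];v=x[:2]-pv;print(a,ce,x,"theta",np.arctan2(v[1],v[0])+np.pi/2-yh,np.hypot(*v))
print(manip.state()["time_s"])
E
```

```text
22.8667
```

View pics/w5.png

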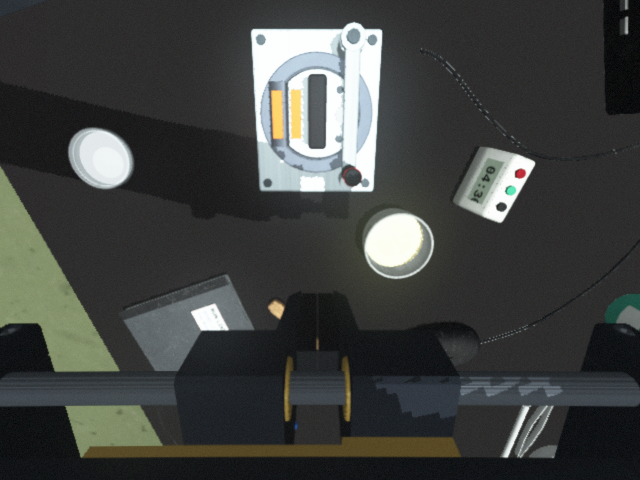

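The latch arm runs from the pivot (352,36) to the knob (352,176), parallel to the plate's edge and over the cartridge rim. The cartridge is still seated and the bystanders haven't moved. I'll check the angle and hand in.

```bash
python3 - <<'E'
from h import *;from workcell import manip;import pickle
c=pickle.load(open("w5.pkl","rb"));v=ray(c,[352,176],.098)[0][:2]-[.5395,-.2629];t=np.arctan2(v[1],v[0])+np.pi/2+.277
print(t,np.hypot(*v))
if t<.06:print(manip.sign_off())
E
```

```text
-0.005437612955616067 0.1143054670070553
the job is handed in; nothing more can be done
None
```

The job is handed in at about 23 s of the 51 s allowed: the cartridge is seated flat to flat, the latch is shut against its stop (measured angle about 0 rad), and the robot is clear; the hand-in call returned no verdict.

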